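# Clamp the knife and present its second handle scale

### The arm

A 6-joint arm with a two-finger parallel gripper is mounted at the origin on a cart in front of the work surface, level with it; the furniture and walls round the work are solid. World frame = base frame: x ahead of the robot, y to its left, z up, the work surface at z = 0. Lengths are in mm, angles in rad, forces in N, time in s.
With the tool pointing down it reaches from about 350 to 775 mm from the base axis. Payload 7.3 kg.
Tool frame: the origin (TCP) lies between the finger pads; the fingertips stand 14 mm ahead of it and the grasp point (between the pads) lies 5 mm behind it; z points along the fingers, y is the line along which they close (so a half turn about z gives the same grasp; the last joint's range is limited). The gripper opens to 92 mm and grips with 3 to 60 N. Pads are 19 mm wide; open, the fingers measure 130 mm over their backs; the gripper's body (75 mm by 190 mm) begins 47 mm behind the grasp point.
Start: joints at [-1.495, 0.342, 1.524, -0, 1.275, -0.146], TCP at [115.514, -512.152, 240.741] pointing down, gripper open.
Joint ranges: [-2.53, 2.53], [-0.77, 2.02], [0.04, 2.7], [-1, 4.14], [0.28, 2.66], [-3.11, 3.11]. Speed limits (rad/s): [2.57, 2.57, 3.14, 3.14, 3.14, 3.14].

### API

Orientations are given as [roll, pitch, yaw] about the fixed x, y, z axes, in that order (R = Rz(yaw) Ry(pitch) Rx(roll)).
In Python, from plant import get_obs, cams, close_job gives the robot as it stands. The module is installed in compiled form; this text tells all that it offers.
- The arm moves only by the shell command python3 -m creep 'ROWS'. ROWS is JSON, a list of rows, each an object of numbers: "hand": the opening, from 0 (shut) to 1 (fully open); "tx", "ty", "tz": the shift along the tool's x, y, z in m; "spin": the turn about the tool's z in degrees. In form: [{"hand": .., "tx": .., "ty": .., "tz": .., "spin": ..}, ...]. A call has 1 to 5 rows; each row shifts and turns the commanded pose from where the row before left it, along the tool's axes as they then stand; what a row does not reach is not made up. A row lasts 1/8 s, in which the tool goes at most 62.5 mm and 10.7 degrees, less where a joint would pass 70% of its speed; a pose out of reach is approached as far as the arm can. A call is refused whole if a number of a shift passes 0.0625 or a number of a turn 10.7, either way. A call with a gripper value outside its range is refused whole. The fingers move at their own pace and stop on an object; the grip force is fixed at half the most. Time passes only in rows, so rows that do not move let the fingers close. It gives the time, the measured TCP pose, the force, the opening and the grip force at its end, in the units of the state.
- get_obs(): the state, without advancing time (a new reading comes with each control period).
- cams.capture(name): name is "scene" or "top" or "wrist"; returns a dict with "color" (384x512x3 uint8, red, green, blue), "K" (3x3 intrinsics, pixels), "R" (3x3) and "t" (3): a world point X has camera coordinates R X + t. Camera axes: x right, y down, z forward; pixel columns grow to the right and rows downward; lengths in mm; the calibration is good to about 2 mm. A picture is of the moment at which its call begins. There is no depth.
- close_job(): hands the job in; it is judged then, once.
The state is a dict: "time": time; "joint_positions": joint angles; "dq": joint speeds; "tau": joint torques, N m; "tool_pos": TCP position; "tcp_rot": TCP orientation; "contact_force": force on the tool from outside, world axes, zero at the start; "moment": the same for the moment, N m; "grip_width": finger opening in mm; "finger_force": force on a finger pad.
Only numpy, scipy, OpenCV 4.12 (cv2) and the standard library are available. Lean on these libraries where they do the work, as an engineer would, in place of code of your own. Each camera call takes 0.05 s, during which the arm holds its last target. There are 200 camera calls.

### The job

I am about to glue the second handle scale onto the knife in the glue-up jig. Push the toggle clamp's red handle fully down so that the blade is held, then pick up the loose blue scale, carry it over the things standing between, and hold it level about a centimetre above the tops of the two brass pins, small hole over the thin pin and large hole over the thick one, touching nothing but your gripper, so that I can brush the glue on. Finish while still holding it there, and leave the knife in its nest and the burnisher, glue bottle, tub and other things as they stand.

Things in the scene. Friction and masses are not known exactly. Their poses are not given: they have to be found in the camera images.
- jig: Plywood board 160 x 275 x 18 mm, fixed, with riser, locating pins and a toggle clamp. Origin on the bench top; z up, y along the knife towards the blade tip, x from knife to clamp. Board spans x -58 to +102 mm, y -142 to +134. The clamp swings in the plane y = +30 mm; arm pivot at x 58, z 49 mm, handle pivot at x 78, z 43 mm. Shut, it is under 70 mm high and its handle points along +x.
- clamp_handle (a joint): Angle of the clamp's red handle above level, rad: 0 = fully down (shut, rubber tip on the blade), 0.75 to 0.95 = open (handle and arm both raised). The arm rises 1.3 times as far. The handle turns stiffly (0.25 N m) and stays where it is left; push it straight down from above, 50 to 60 mm from its pivot, with 5 to 15 N; it stops hard at 0.
- clamp_grip (a point): Point on the upper side of the red handle grip (15 mm thick, running from 40 to 120 mm from the pivot), 80 mm from the handle's pivot; moves with the handle.
- knife: Knife blank lying loose in the jig: 4 mm steel, 120 mm blade, one blue scale (36 x 118 x 10 mm) fixed under its tang, two brass pins standing up out of the tang. Origin midway between the pins on the underside of that scale (18 mm above the bench); y towards the blade tip, z up. Tang top 14 mm, pin tops 28 mm above the origin.
- thin_pin_top (a point): Top centre of the thin brass pin (6 mm diameter), nearer the blade, 35 mm from the knife's origin along +y; 46 mm above the bench.
- thick_pin_top (a point): Top centre of the thick brass tube (10 mm diameter) near the butt, 35 mm from the knife's origin along -y; 46 mm above the bench.
- nest (a point): Where the knife's origin belongs in the jig, on the top of the board.
- scale: The loose blue handle scale, 36 x 118 x 10 mm (x, y, z), 80 g more or less, lying flat on the bench, with a 7 mm hole at y = +35 mm and an 11 mm hole at y = -35 mm. Origin in the centre of its underside, z up. The +y end is bevelled on top, the other has rounded corners. Grip it across its 36 mm width.
- small_hole (a point): Centre of the small (7 mm) hole on the scale's underside.
- large_hole (a point): Centre of the large (11 mm) hole on the scale's underside.
- burnisher: Turned dark wooden burnisher standing on its foot like a tall skittle, 60 mm diameter, 198 mm high, between scale and jig. Origin under its centre.
- glue_bottle: Yellow glue bottle with a red nozzle, 38 mm diameter, 123 mm high, standing between scale and jig. Origin under its centre.
- curd_tub: White oval open tub, 93 x 122 x 82 mm, standing between scale and jig. Origin under its centre.
- pin_tin: Small dark green hinged tin, 69 x 97 x 24 mm, lying behind the standing things. Origin under its centre.
- tack_hammer: Small hammer, 245 mm long, lying at the back. Origin under its centre.
Mind the look-alikes: they are no part of the job. Of the things that look like the scale, the larger one is meant.

How it is judged:
By the outcome, as a careful person would: the job done as asked, in the order asked, and still so for the second after the job is handed in, while the arm keeps its last pose, push and grip.
It also fails if it takes over 56 s, if anything falls off the work surface, if the arm or the gripper's body presses on something with over 40 N, if the wrist force passes 120 N, or if a joint passes its speed limit or range.

## Working session

There is one attempt and no reset: what is moved stays moved. The work goes in short steps, Python scripts to look and compute and a shell command to move; the robot and the scene stay as the last step left them, time stands still between calls to the robot, and variables do not carry over. Pictures are saved under pics/ and viewed, at most 10 in all, crops included, and the job is handed in when it is done.

```bash
mkdir -p pics; python3 - <<'E'
from plant import get_obs,cams
import cv2,numpy as np,pickle
o=get_obs();print(o)
for n in("scene","top"):
    c=cams.capture(n);pickle.dump(c,open(n+".pkl","wb"))
    print(n,c["K"].tolist(),c["R"].tolist(),c["t"].tolist())
    cv2.imwrite(f"pics/{n}0.png",cv2.resize(c["color"][:,:,::-1],(800,600),interpolation=cv2.INTER_CUBIC))
E
```

```text
{'time': 0.0, 'joint_positions': array([-1.49500698e+00,  3.42720457e-01,  1.52500743e+00, -7.80298663e-06,
        1.27542272e+00, -1.46001557e-01]), 'dq': array([ 0.00015844, -0.0002339 ,  0.00049304, -0.00110954, -0.00029342,
       -0.0003834 ]), 'tau': array([-1.97648529e-03, -4.31246030e+01, -2.44224483e+01,  7.16049923e-02,
        5.58900239e-02, -1.06478396e-04]), 'tool_pos': array([ 115.4768075 , -511.74347952,  240.04948254]), 'tcp_rot': array([-3.14005019e+00, -2.19273439e-04,  2.21793014e-01]), 'contact_force': array([ 0.68436245,  0.78469167, -0.72341342]), 'moment': array([-0.05519128,  0.04021346, -0.04806371]), 'finger_force': 0.0, 'grip_width': 91.5900767540823}
scene [[452.67959544084124, 0.0, 252.24188726055337], [0.0, 452.67959544084124, 187.08144809483912], [0.0, 0.0, 1.0]] [[-0.6370630108072721, -0.7708085530552503, -0.002212419048140474], [-0.5543765475556025, 0.46017528587298195, -0.6934733951580624], [0.5355533248720468, -0.44055973580048197, -0.7204788375864383]] [271.42933686057955, 447.24199428501214, 1039.1160019839338]
top [[390.1572587881444, 0.0, 256.056069829984], [0.0, 390.1572587881444, 194.80468918850877], [0.0, 0.0, 1.0]] [[0.02375079445450991, -0.9997168838382621, 0.0014324564547733617], [-0.9944697437300682, -0.023772713686891333, -0.1022975409744232], [0.10230263226443553, 0.001005113265402392, -0.9947528141096623]] [-133.47760766678098, 595.3852262147442, 1238.6408864773996]
```

View pics/top0.png

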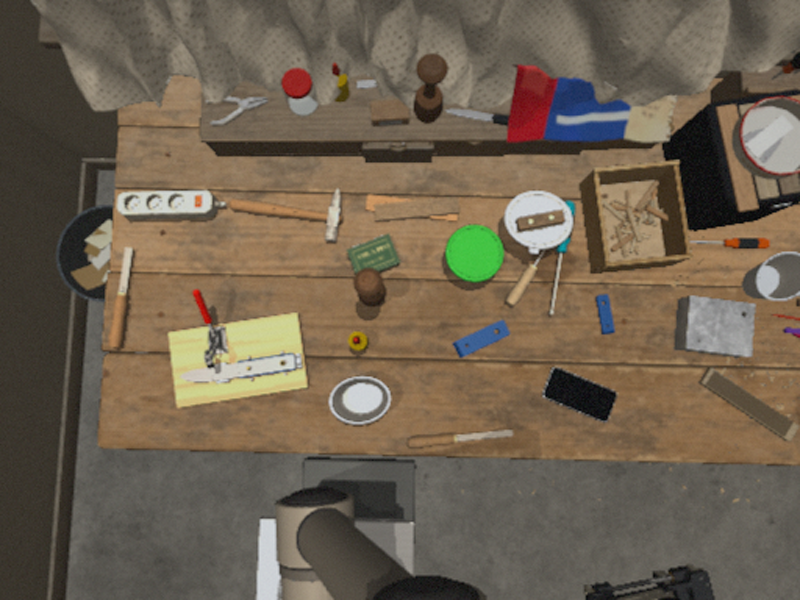

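View pics/scene0.png

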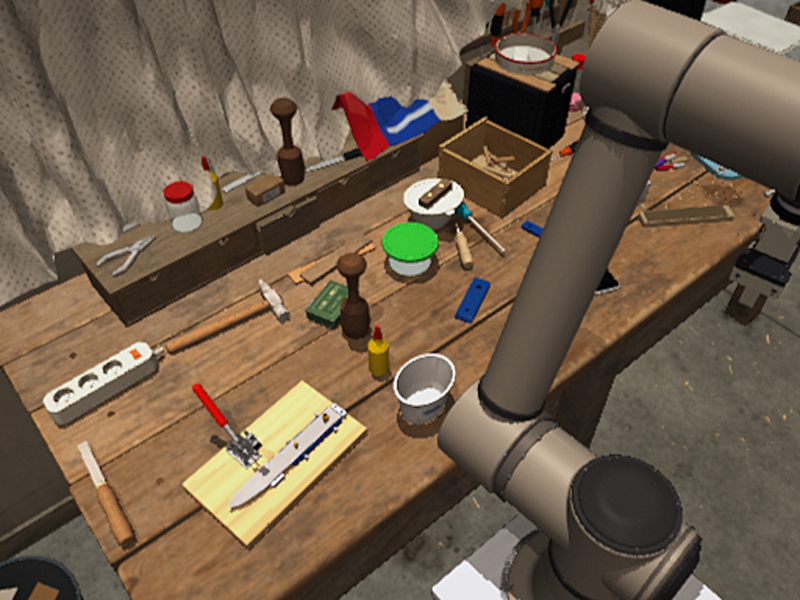

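The top view shows the jig at about (238,360), blade tip pointing left, and the open red handle at (202,305). The larger blue scale is at (482,338) and the smaller look-alike at (605,314). Between scale and jig stand the burnisher (369,287), the bottle (358,341) and the tub (360,400).

```bash
cat > h.py <<'E'
import numpy as np,cv2,pickle
def plane(c,uv,z):
    uv=np.atleast_2d(uv).astype(float)
    d=np.c_[uv,np.ones(len(uv))]@np.linalg.inv(c["K"]).T@c["R"]
    C=-c["R"].T@c["t"]
    return C+d*((z-C[2])/d[:,2])[:,None]
def proj(c,X):
    p=np.atleast_2d(X)@c["R"].T+c["t"]
    p=p@c["K"].T
    return p[:,:2]/p[:,2:]
def blobs(m,amin=20):
    cs,_=cv2.findContours(m.astype(np.uint8),cv2.RETR_EXTERNAL,cv2.CHAIN_APPROX_NONE)
    return sorted([k for k in cs if cv2.contourArea(k)>amin],key=cv2.contourArea,reverse=True)
E
python3 - <<'E'
from h import *
T=pickle.load(open("top.pkl","rb"));S=pickle.load(open("scene.pkl","rb"))
def crop(c,x,y,w,h,n,f):
    cv2.imwrite(n,cv2.resize(c["color"][y:y+h,x:x+w,::-1],None,fx=f,fy=f,interpolation=cv2.INTER_CUBIC))
a=cv2.resize(T["color"][180:265,100:205],None,fx=7,fy=7,interpolation=cv2.INTER_CUBIC)
cv2.imwrite("pics/jt.png",a[:,:,::-1]); crop(S,110,235,130,110,"pics/js.png",5.4)
for nm,c in(("top",T),("scene",S)):
    h=cv2.cvtColor(c["color"],cv2.COLOR_RGB2HSV)
    m=(h[...,0]>100)&(h[...,0]<125)&(h[...,1]>130)&(h[...,2]>50)
    for k in blobs(m):
        P=plane(c,k[:,0,:],10)[:,:2].astype(np.float32)
        print(nm,"blue",k[:,0].mean(0),cv2.minAreaRect(P))
    m=((h[...,0]<6)|(h[...,0]>174))&(h[...,1]>180)&(h[...,2]>80)
    for k in blobs(m,8): print(nm,"red",k[:,0].mean(0),cv2.minAreaRect(k))
    m=(h[...,0]>18)&(h[...,0]<34)&(h[...,1]>50)&(h[...,2]>150)
    for k in blobs(m,200):
        P=plane(c,k[:,0,:],18)[:,:2].astype(np.float32); r=cv2.minAreaRect(P)
        print(nm,"board",r,cv2.boxPoints(r).tolist())
# obstacles: base/top estimates in top view
f=lambda u,v,z:plane(T,[[u/1.5625,v/1.5625]],z)[0].round()
print("burn top",f(369,280,198),"bottle",f(358,341,123),"tub rim",f(360,400,82),"tin",f(373,255,24),"greentub",f(474,253,60))
E
```

```text
top blue [374.22357724  73.67886179] ((1028.00048828125, -519.946533203125), (164.55255126953125, 147.76116943359375), 77.21192169189453)
top blue [307.52631579 216.56578947] ((532.6991577148438, -290.1334533691406), (32.41593551635742, 114.27497863769531), 26.261470794677734)
top blue [386.82758621 200.93103448] ((591.1861572265625, -551.35009765625), (79.37320709228516, 24.00119972229004), 8.925599098205566)
top red [339.25        64.38095238] ((339.7971496582031, 67.75088500976562), (25.611387252807617, 48.66163635253906), 9.211027145385742)
top red [189.5  52.9] ((189.5, 52.5), (17.0, 17.0), 0.0)
top red [128.93478261 195.95652174] ((129.01724243164062, 195.70692443847656), (22.847322463989258, 4.464419841766357), 66.80140686035156)
top board ((476.70196533203125, 218.05450439453125), (160.2433319091797, 275.4141845703125), 10.345633506774902) [[373.1526794433594, 339.13409423828125], [422.6131286621094, 68.19750213623047], [580.251220703125, 96.97491455078125], [530.790771484375, 367.9114990234375]]
top board ((1022.5248413085938, -652.3455200195312), (89.4845199584961, 115.0160
[... 1096 characters left out ...]
9575195, 16.26345443725586), 45.0)
scene red [370.42857143  38.46428571] ((370.953857421875, 38.16922378540039), (9.426639556884766, 7.442083358764648), 60.2551155090332)
scene red [240.88888889 212.44444444] ((240.5, 212.0), (3.0, 8.0), -0.0)
scene red [130.25 104.  ] ((130.0, 104.0), (2.0, 8.0), 0.0)
scene board ((474.6783752441406, 216.25643920898438), (157.69091796875, 273.76519775390625), 10.028922080993652) [[373.2001953125, 337.3169250488281], [420.8751220703125, 67.73484802246094], [576.1565551757812, 95.19595336914062], [528.4816284179688, 364.77801513671875]]
burn top [624. -62. 198.] bottle [516. -40. 123.] tub rim [402. -45.  82.] tin [702. -60.  24.] greentub [ 705. -268.   60.]
```

View pics/jt.png

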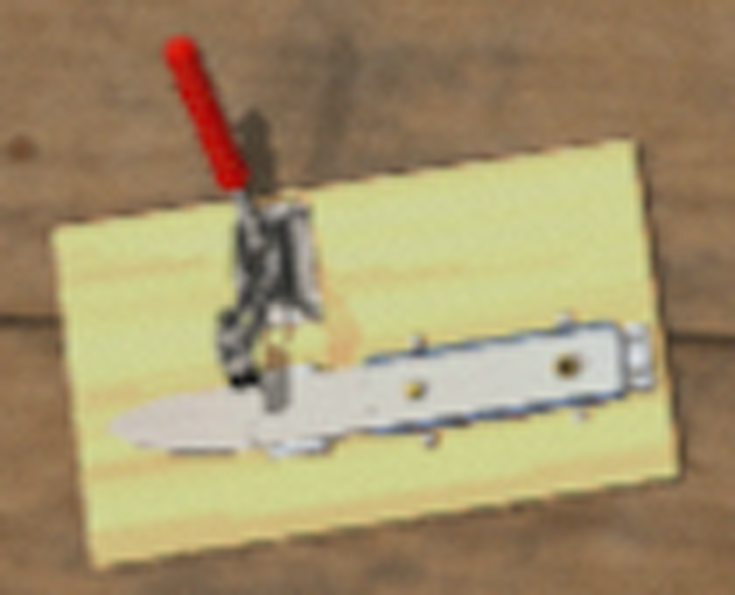

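View pics/js.png

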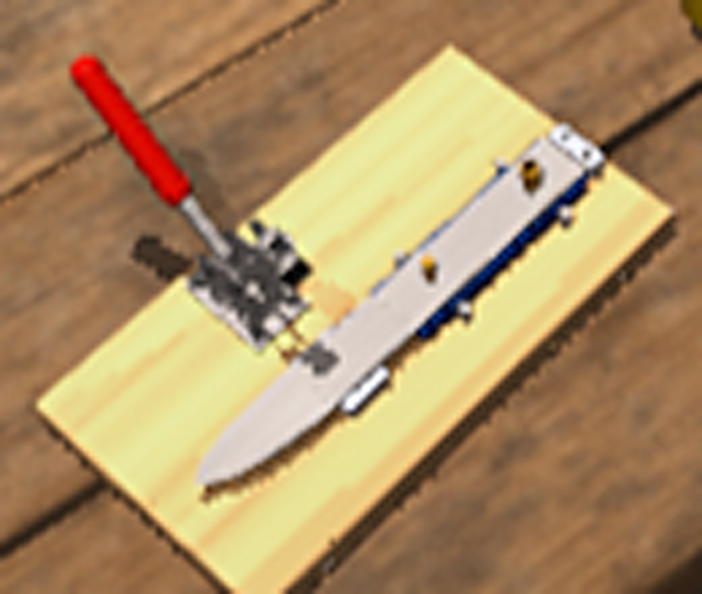

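The jig crops show the thin pin at crop px (417,390) in the top view and (429,263) in the scene view. The thick pin is at (568,366) and (531,172), and the clamp is open with the red handle raised. The board measures 160 x 275 mm, which matches the sizes given.

```bash
python3 - <<'E'
from h import *
T=pickle.load(open("top.pkl","rb"));S=pickle.load(open("scene.pkl","rb"))
up=lambda p,o,f:(np.array(p)+.5)/f-.5+np.array(o)
def tri(a,b):
    P=[c["K"]@np.c_[c["R"],c["t"]] for c in(T,S)]
    X=cv2.triangulatePoints(P[0],P[1],np.array(a,float),np.array(b,float))
    return (X[:3]/X[3]).ravel()
for n,a,b in(("thin",(417,390),(429,261)),("thick",(568,366),(531,170)),("handle end",(180,42),(85,66)),("handle start",(236,182),(180,196))):
    a=up(a,(100,180),7);b=up(b,(110,235),5.4)
    print(n,tri(a,b).round(1),"top@46",plane(T,a,46)[0].round(1),"scene@46",plane(S,b,46)[0].round(1))
th=np.radians(10.2);R=np.array([[np.cos(th),-np.sin(th)],[np.sin(th),np.cos(th)]])
o=np.array([475.9,217.3])-R@[22,-4];print("jig",o,"push",o+R@[131,30])
# scale crops
im=[]
for c,(x,y,w,h) in((T,(285,198,46,38)),(S,(284,170,36,44))):
    im.append(cv2.resize(c["color"][y:y+h,x:x+w],(400,int(400*h/w)),interpolation=cv2.INTER_CUBIC))
H=max(i.shape[0] for i in im)
cv2.imwrite("pics/sc.png",np.hstack([np.pad(i,((0,H-i.shape[0]),(0,0),(0,0))) for i in im])[:,:,::-1])
E
```

```text
thin [459.5 185.6  43. ] top@46 [460.1 185.6  46. ] scene@46 [457.1 185.9  46. ]
thick [471.6 117.3  41.4] top@46 [472.6 117.6  46. ] scene@46 [468.1 118.1  46. ]
handle end [605.5 273.7 123.7] top@46 [616.6 302.4  46. ] scene@46 [665.  256.7  46. ]
handle start [550.2 264.5  69.3] top@46 [552.8 273.   46. ] scene@46 [565.3 259.   46. ]
jig [453.53935766 217.34091814] push [577.1564401  270.06488737]
```

View pics/sc.png

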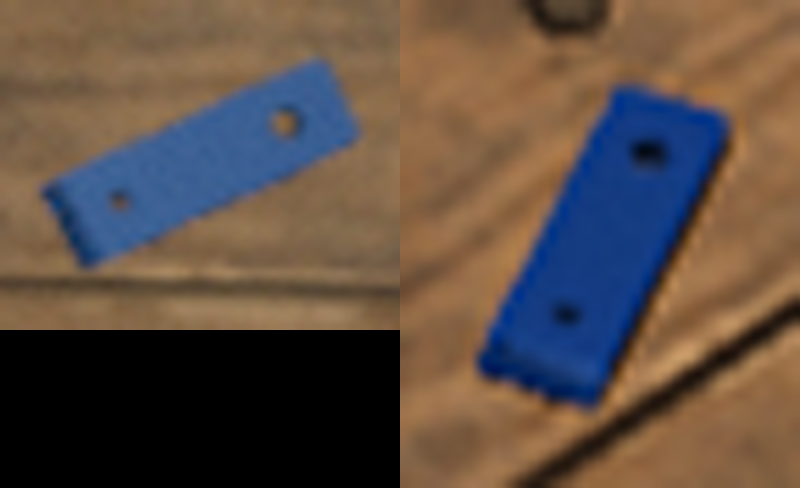

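The scale's small hole is at crop px (119,201), at the bevelled end facing world +y, and the large hole is at (287,123). Its yaw is about 26°. The pins measure 69.3 mm apart at yaw 10.2°, which agrees with the board. Next I close the hand and go to the clamp.

```bash
python3 -m creep '[{"hand":0,"tx":0.052,"ty":-0.016},{"hand":0,"tx":0.052,"ty":-0.016},{"hand":0,"tx":0.052,"ty":-0.016},{"hand":0,"tx":0.052,"ty":-0.016},{"hand":0,"tx":0.052,"ty":-0.016}]'
```

```text
invalid input at $[0]: expected keys hand, tx, ty, tz, spin
```

```bash
python3 -m creep '[{"hand":0,"tx":0.052,"ty":-0.016,"tz":0,"spin":0},{"hand":0,"tx":0.052,"ty":-0.016,"tz":0,"spin":0},{"hand":0,"tx":0.052,"ty":-0.016,"tz":0,"spin":0},{"hand":0,"tx":0.052,"ty":-0.016,"tz":0,"spin":0},{"hand":0,"tx":0.052,"ty":-0.016,"tz":0,"spin":0}]'
```

```text
time: 0.72
tool_pos: [352.8, -375.7, 240.5]
tcp_rot: [-3.141, 0.0, 0.222]
contact_force: [0.0, -0.5, 0.4]
grip_width: 46.3
finger_force: 0.0
```

```bash
python3 -m creep '[{"hand":0,"tx":0.03,"ty":-0.0485,"tz":0,"spin":0},{"hand":0,"tx":0.03,"ty":-0.0485,"tz":0,"spin":0},{"hand":0,"tx":0.03,"ty":-0.0485,"tz":0,"spin":0},{"hand":0,"tx":0.03,"ty":-0.0485,"tz":0,"spin":0},{"hand":0,"tx":0.03,"ty":-0.0485,"tz":0,"spin":0}]' && python3 -m creep '[{"hand":0,"tx":0.03,"ty":-0.0485,"tz":0,"spin":0},{"hand":0,"tx":0.03,"ty":-0.0485,"tz":0,"spin":0},{"hand":0,"tx":0.03,"ty":-0.0485,"tz":0,"spin":0},{"hand":0,"tx":0.03,"ty":-0.0485,"tz":0,"spin":0},{"hand":0,"tx":0.03,"ty":-0.0485,"tz":0,"spin":0}]'
```

```text
time: 1.35
tool_pos: [444.7, -105.5, 240.6]
tcp_rot: [-3.142, 0.0, 0.222]
contact_force: [0.7, -0.2, 0.0]
grip_width: 0.7
finger_force: 0.0
time: 1.98
tool_pos: [537.7, 164.1, 240.4]
tcp_rot: [3.141, 0.0, 0.222]
contact_force: [1.2, -1.5, 0.7]
grip_width: 0.3
finger_force: 0.0
```

```bash
python3 -m creep '[{"hand":0,"tx":0.03,"ty":-0.0475,"tz":0,"spin":0},{"hand":0,"tx":0.03,"ty":-0.0475,"tz":0,"spin":2.5},{"hand":0,"tx":0,"ty":0,"tz":0.045,"spin":0},{"hand":0,"tx":0,"ty":0,"tz":0.045,"spin":0}]' && python3 - <<'E'
from h import *
from plant import cams
c=cams.capture("scene");cv2.imwrite("pics/push.png",cv2.resize(c["color"][150:345,60:320,::-1],(780,585),interpolation=cv2.INTER_CUBIC))
E
```

```text
time: 2.48
tool_pos: [574.9, 269.0, 149.0]
tcp_rot: [3.141, 0.0, 0.18]
contact_force: [-0.3, -0.8, -1.2]
grip_width: 0.2
finger_force: 0.0
```

View pics/push.png

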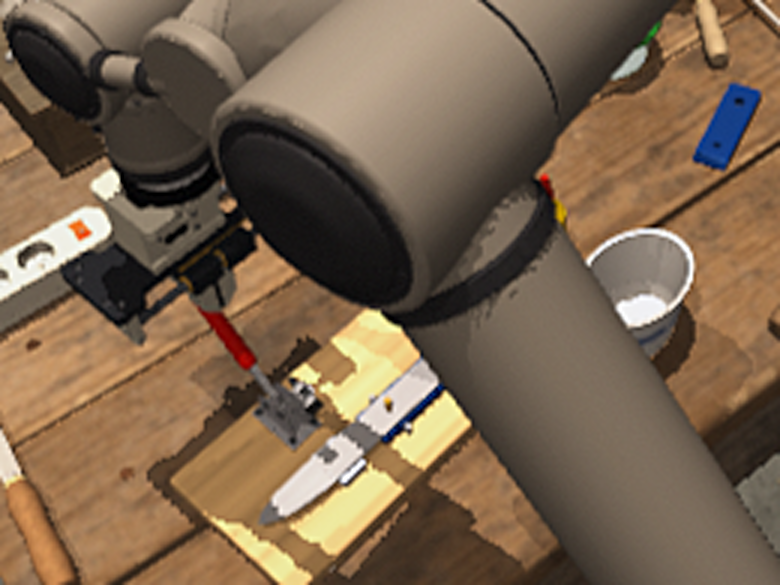

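The closed fingertips, at about (212,290), are over the red handle. Pressing straight down.

```bash
python3 -m creep '[{"hand":0,"tx":0,"ty":0,"tz":0.01,"spin":0},{"hand":0,"tx":0,"ty":0,"tz":0.01,"spin":0},{"hand":0,"tx":0,"ty":0,"tz":0.01,"spin":0}]' && python3 -m creep '[{"hand":0,"tx":0,"ty":0,"tz":0.01,"spin":0},{"hand":0,"tx":0,"ty":0,"tz":0.01,"spin":0}]'&& python3 -m creep '[{"hand":0,"tx":0,"ty":0,"tz":0.01,"spin":0},{"hand":0,"tx":0,"ty":0,"tz":0.01,"spin":0}]'
```

```text
time: 2.9
tool_pos: [576.2, 268.3, 122.2]
tcp_rot: [-3.141, -0.004, 0.178]
contact_force: [-0.3, 0.5, 2.0]
grip_width: 0.3
finger_force: 1.4
time: 3.15
tool_pos: [575.7, 268.2, 100.9]
tcp_rot: [-3.141, -0.002, 0.178]
contact_force: [0.4, -0.0, 4.2]
grip_width: 0.4
finger_force: 1.7
time: 3.4
tool_pos: [575.6, 268.2, 80.3]
tcp_rot: [-3.141, -0.001, 0.178]
contact_force: [1.7, 1.4, 4.4]
grip_width: 0.5
finger_force: 1.9
```

```bash
python3 -m creep '[{"hand":0,"tx":0,"ty":0,"tz":0.005,"spin":0},{"hand":0,"tx":0,"ty":0,"tz":0.005,"spin":0}]' && python3 -m creep '[{"hand":0,"tx":0,"ty":0,"tz":0.003,"spin":0},{"hand":0,"tx":0,"ty":0,"tz":0,"spin":0}]'&& python3 -m creep '[{"hand":0,"tx":0,"ty":0,"tz":0.002,"spin":0},{"hand":0,"tx":0,"ty":0,"tz":0,"spin":0}]'
```

```text
time: 3.65
tool_pos: [575.5, 268.1, 70.5]
tcp_rot: [3.142, -0.001, 0.178]
contact_force: [1.7, 1.5, 3.3]
grip_width: 0.7
finger_force: 1.8
time: 3.9
tool_pos: [574.8, 267.9, 67.3]
tcp_rot: [3.141, 0.001, 0.178]
contact_force: [1.1, -0.3, 1.4]
grip_width: 0.3
finger_force: 0.6
time: 4.15
tool_pos: [575.0, 268.0, 65.5]
tcp_rot: [3.141, 0.0, 0.178]
contact_force: [1.0, 0.4, 2.4]
grip_width: 0.5
finger_force: 0.8
```

```bash
python3 -m creep '[{"hand":0,"tx":0,"ty":0,"tz":0.001,"spin":0},{"hand":0,"tx":0,"ty":0,"tz":0,"spin":0}]' && python3 -m creep '[{"hand":0,"tx":0,"ty":0,"tz":0.001,"spin":0},{"hand":0,"tx":0,"ty":0,"tz":0,"spin":0}]'
```

```text
time: 4.4
tool_pos: [575.1, 268.0, 65.1]
tcp_rot: [3.141, 0.0, 0.178]
contact_force: [-0.7, -0.1, 5.3]
grip_width: 0.7
finger_force: 2.9
time: 4.65
tool_pos: [575.1, 268.0, 64.9]
tcp_rot: [3.141, -0.0, 0.178]
contact_force: [-1.8, -0.8, 10.5]
grip_width: 0.5
finger_force: 5.3
```

The handle stopped hard at TCP z 64.9, where 64.5 was expected for shut, with 10.5 N on it. I'll give a final nudge, then lift and spin to yaw 116°.

```bash
python3 -m creep '[{"hand":0,"tx":0,"ty":0,"tz":0.0005,"spin":0},{"hand":0,"tx":0,"ty":0,"tz":0,"spin":0}]' && python3 -m creep '[{"hand":0,"tx":0,"ty":0,"tz":-0.05,"spin":0},{"hand":0,"tx":0,"ty":0,"tz":-0.06,"spin":0},{"hand":1,"tx":0,"ty":0,"tz":-0.06,"spin":-10.6},{"hand":1,"tx":0,"ty":0,"tz":0,"spin":-10.6},{"hand":1,"tx":0,"ty":0,"tz":0,"spin":-10.6}]' && python3 -m creep '[{"hand":1,"tx":0,"ty":0,"tz":0,"spin":-10.6},{"hand":1,"tx":0,"ty":0,"tz":0,"spin":-10.6},{"hand":1,"tx":0,"ty":0,"tz":0,"spin":-10.6},{"hand":1,"tx":0,"ty":0,"tz":0,"spin":-10.6},{"hand":1,"tx":0,"ty":0,"tz":0,"spin":-10.6}]' && python3 -m creep '[{"hand":1,"tx":0,"ty":0,"tz":0,"spin":-10.6},{"hand":1,"tx":0,"ty":0,"tz":0,"spin":-10.6},{"hand":1,"tx":0,"ty":0,"tz":0,"spin":0}]'
cat >> h.py <<'E'
def hole_pts(c,z,box):  # holes in the blue scale
    from scipy import ndimage as nd
    u0,v0,u1,v1=box
    h=cv2.cvtColor(c["color"],cv2.COLOR_RGB2HSV)
    m=(h[...,0]>95)&(h[...,0]<130)&(h[...,1]>110)&(h[...,2]>30)
    q=np.zeros_like(m);q[v0:v1,u0:u1]=m[v0:v1,u0:u1];m=q
    L,n=nd.label(m);k=1+np.argmax(nd.sum(m,L,range(1,n+1)));m=L==k
    f=nd.binary_fill_holes(m)&~m;L,n=nd.label(f)
    r=cv2.minAreaRect(plane(c,np.argwhere(m)[:,::-1],z)[:,:2].astype(np.float32))
    return r,[((L==i).sum(),np.argwhere(L==i)[:,::-1].mean(0),plane(c,np.argwhere(L==i)[:,::-1].mean(0),z)[0].round(1)) for i in range(1,n+1) if (L==i).sum()>1]
E
python3 - <<'E'
from h import *
from plant import cams
c=cams.capture("top");cv2.imwrite("pics/shut.png",cv2.resize(c["color"][170:275,90:230,::-1],(780,585),interpolation=cv2.INTER_CUBIC))
print(hole_pts(c,10,(280,190,340,245)))
T=pickle.load(open("top.pkl","rb"));S=pickle.load(open("scene.pkl","rb"))
print(hole_pts(S,10,(280,165,325,215)))
E
```

```text
time: 4.9
tool_pos: [575.2, 268.0, 64.9]
tcp_rot: [3.141, -0.001, 0.178]
contact_force: [-2.9, -2.4, 13.8]
grip_width: 0.3
finger_force: 6.6
time: 5.52
tool_pos: [574.6, 268.0, 233.5]
tcp_rot: [-3.141, 0.0, 0.739]
contact_force: [-0.1, -0.3, 0.3]
grip_width: 25.5
finger_force: 0.0
time: 6.15
tool_pos: [574.4, 267.9, 232.3]
tcp_rot: [-3.139, 0.001, 1.664]
contact_force: [0.6, -0.3, -0.3]
grip_width: 75.5
finger_force: 0.0
time: 6.52
tool_pos: [574.6, 268.0, 232.5]
tcp_rot: [-3.14, -0.0, 2.027]
contact_force: [-0.0, 0.5, -0.2]
grip_width: 91.5
finger_force: 0.0
(((533.1956176757812, -290.6923828125), (32.812156677246094, 115.71631622314453), 26.26227569580078), [(np.int64(9), array([317., 212.]), array([ 548.4, -321.2,   10. ])), (np.int64(3), array([298.33333333, 220.66666667]), array([ 518.5, -260.1,   10. ]))])
(((528.95556640625, -290.6314697265625), (34.50754165649414, 122.97322082519531), 26.2507381439209), [])
```

View pics/shut.png

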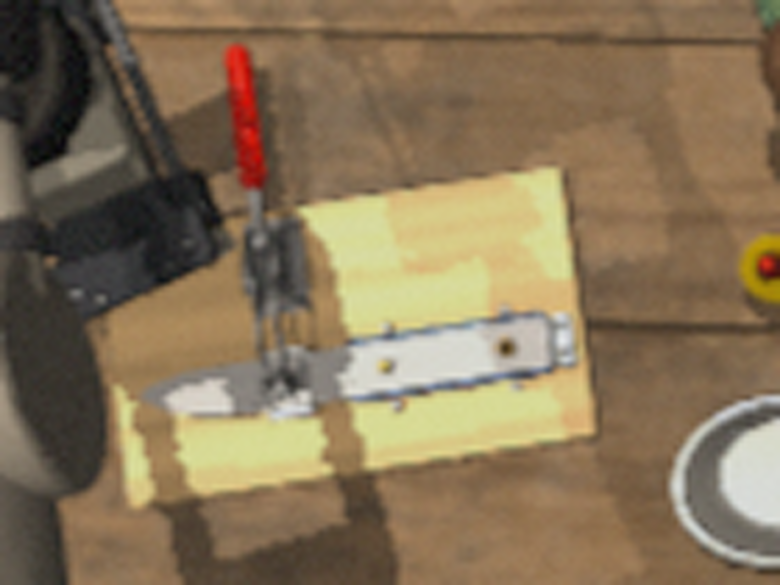

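The picture shows the clamp shut: handle level at (247,115), tip on the blade at (285,385), pins at (386,366) and (506,346), undisturbed. On to the scale, passing on the robot's side of the burnisher.

```bash
python3 -m creep '[{"hand":1,"tx":-0.0416,"ty":-0.0415,"tz":0,"spin":0},{"hand":1,"tx":-0.0416,"ty":-0.0415,"tz":0,"spin":0},{"hand":1,"tx":-0.0416,"ty":-0.0415,"tz":0,"spin":0},{"hand":1,"tx":-0.0416,"ty":-0.0415,"tz":0,"spin":0},{"hand":1,"tx":-0.0416,"ty":-0.0415,"tz":0,"spin":0}]' && python3 -m creep '[{"hand":1,"tx":-0.055,"ty":-0.0152,"tz":0,"spin":0},{"hand":1,"tx":-0.055,"ty":-0.0152,"tz":0,"spin":0},{"hand":1,"tx":-0.055,"ty":-0.0152,"tz":0,"spin":0},{"hand":1,"tx":-0.055,"ty":-0.0152,"tz":0,"spin":0},{"hand":1,"tx":-0.055,"ty":-0.0152,"tz":0,"spin":0}]' && python3 -m creep '[{"hand":1,"tx":0,"ty":0,"tz":0.05,"spin":0},{"hand":1,"tx":0,"ty":0,"tz":0.05,"spin":0},{"hand":1,"tx":0,"ty":0,"tz":0,"spin":0},{"hand":1,"tx":0,"ty":0,"tz":0,"spin":0}]'
python3 - <<'E'
from h import *
from plant import cams,get_obs
c=cams.capture("wrist");print(hole_pts(c,10,(0,0,512,384)));print(get_obs()["tool_pos"],get_obs()["tcp_rot"])
cv2.imwrite("pics/w1.png",c["color"][:,:,::-1])
E
```

```text
time: 7.2
tool_pos: [479.8, -11.7, 233.2]
tcp_rot: [-3.142, 0.0, 2.024]
contact_force: [0.8, -0.5, 1.0]
grip_width: 92.0
finger_force: 0.0
time: 7.82
tool_pos: [534.0, -292.2, 233.1]
tcp_rot: [-3.142, -0.0, 2.024]
contact_force: [1.6, 0.3, -0.3]
grip_width: 91.8
finger_force: 0.0
time: 8.32
tool_pos: [535.0, -290.9, 135.1]
tcp_rot: [3.14, 0.002, 2.027]
contact_force: [0.9, 1.3, 0.6]
grip_width: 92.0
finger_force: 0.0
(((531.8097534179688, -292.351806640625), (34.540863037109375, 115.18399047851562), 26.078838348388672), [(np.int64(44), array([254.18181818, 154.        ]), array([ 516.4, -260.8,   10. ])), (np.int64(65), array([254.52307692, 217.66153846]), array([ 546.6, -322.3,   10. ]))])
[ 535.31650616 -291.113005    135.78524061] [3.13972578 0.00368792 2.02742565]
```

View pics/w1.png

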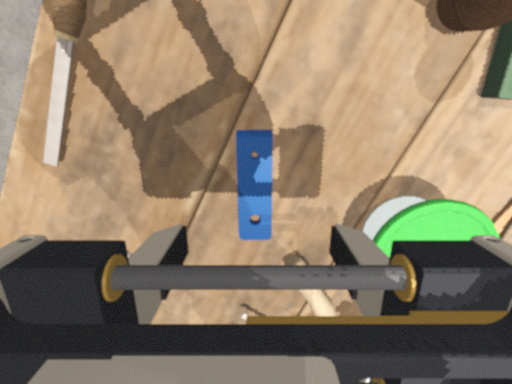

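The wrist view shows the scale straight along the tool, with holes at (254,154) and (254,218). It gives a scale midpoint of (531.5,-291.5) against (533.4,-290.7) from the top view. Descending with a small correction.

```bash
python3 -m creep '[{"hand":1,"tx":0.001,"ty":-0.0022,"tz":0.045,"spin":0},{"hand":1,"tx":0,"ty":0,"tz":0.045,"spin":0},{"hand":1,"tx":0,"ty":0,"tz":0.018,"spin":0},{"hand":1,"tx":0,"ty":0,"tz":0.008,"spin":0},{"hand":1,"tx":0,"ty":0,"tz":0,"spin":0}]' && python3 -m creep '[{"hand":1,"tx":0,"ty":0,"tz":0.0015,"spin":0},{"hand":1,"tx":0,"ty":0,"tz":0,"spin":0},{"hand":1,"tx":0,"ty":0,"tz":0,"spin":0}]'
```

```text
time: 9.0
tool_pos: [532.5, -291.1, 18.5]
tcp_rot: [3.141, 0.002, 2.028]
contact_force: [0.6, -1.0, 0.7]
grip_width: 92.1
finger_force: 0.0
time: 9.38
tool_pos: [531.9, -290.7, 16.2]
tcp_rot: [3.141, 0.001, 2.028]
contact_force: [0.1, -0.4, 0.5]
grip_width: 92.1
finger_force: 0.0
```

```bash
python3 -m creep '[{"hand":0,"tx":0,"ty":0,"tz":0.0005,"spin":0},{"hand":0,"tx":0,"ty":0,"tz":0,"spin":0},{"hand":0,"tx":0,"ty":0,"tz":0,"spin":0},{"hand":0,"tx":0,"ty":0,"tz":0,"spin":0},{"hand":0,"tx":0,"ty":0,"tz":0,"spin":0}]' && python3 -m creep '[{"hand":0,"tx":0,"ty":0,"tz":0,"spin":0},{"hand":0,"tx":0,"ty":0,"tz":0,"spin":0},{"hand":0,"tx":0,"ty":0,"tz":0,"spin":0}]'
```

```text
time: 10.0
tool_pos: [531.7, -290.6, 15.2]
tcp_rot: [-3.142, 0.0, 2.028]
contact_force: [-0.3, -0.3, 0.9]
grip_width: 46.6
finger_force: 0.0
time: 10.38
tool_pos: [531.6, -290.6, 15.2]
tcp_rot: [-3.142, 0.0, 2.028]
contact_force: [0.0, -0.1, 0.1]
grip_width: 35.7
finger_force: 30.0
```

```bash
python3 -m creep '[{"hand":0,"tx":0,"ty":0,"tz":-0.01,"spin":0},{"hand":0,"tx":0,"ty":0,"tz":-0.04,"spin":0},{"hand":0,"tx":0,"ty":0,"tz":-0.06,"spin":0},{"hand":0,"tx":0,"ty":0,"tz":-0.06,"spin":0},{"hand":0,"tx":0,"ty":0,"tz":-0.05,"spin":0}]' && python3 -m creep '[{"hand":0,"tx":0,"ty":0,"tz":0,"spin":8},{"hand":0,"tx":0,"ty":0,"tz":0,"spin":8},{"hand":0,"tx":0,"ty":0,"tz":0,"spin":0},{"hand":0,"tx":0,"ty":0,"tz":0,"spin":0}]'
python3 - <<'E'
from h import *
from plant import cams,get_obs
c=cams.capture("wrist");o=get_obs();p=o["tool_pos"]
print(p,o["tcp_rot"])
r,h=hole_pts(c,p[2]-5.2,(100,0,400,384))
print(r,h)
y=o["tcp_rot"][2];A=np.array([[np.cos(y),np.sin(y)],[np.sin(y),-np.cos(y)]])
for q in h: print("tool frame",q[0],A@(q[2][:2]-p[:2]))
cv2.imwrite("pics/w2.png",c["color"][:,:,::-1])
E
```

```text
time: 11.0
tool_pos: [531.7, -290.6, 238.7]
tcp_rot: [3.14, 0.002, 2.028]
contact_force: [0.9, -0.3, -0.5]
grip_width: 35.7
finger_force: 30.0
time: 11.5
tool_pos: [531.6, -290.5, 235.4]
tcp_rot: [-3.142, 0.0, 1.752]
contact_force: [0.3, -0.9, -1.3]
grip_width: 35.6
finger_force: 30.0
[ 531.60471564 -290.50227313  235.28497671] [-3.14149728e+00 -7.38057963e-06  1.75114906e+00]
((528.116943359375, -268.4884033203125), (37.07944107055664, 71.24824523925781), 10.322654724121094) [(np.int64(91), array([258.18681319, 191.53846154]), array([ 525.8, -256.5,  230.1]))]
tool frame 91 [34.49200278  0.38864596]
```

View pics/w2.png

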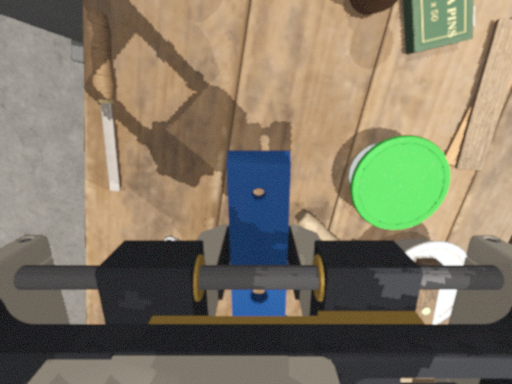

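The small hole sits at tool (+34.5, +0.4) mm, so the scale is centred and parallel in the grip. I'll carry it at height to a point 100 mm short of the pins and look at them with the wrist camera.

```bash
python3 -m creep '[{"hand":0,"tx":0.058,"ty":0.0024,"tz":0,"spin":0},{"hand":0,"tx":0.058,"ty":0.0024,"tz":0,"spin":0},{"hand":0,"tx":0.058,"ty":0.0024,"tz":0,"spin":0},{"hand":0,"tx":0.058,"ty":0.0024,"tz":0,"spin":0},{"hand":0,"tx":0.058,"ty":0.0024,"tz":0,"spin":0}]' && python3 -m creep '[{"hand":0,"tx":0.057,"ty":0.0024,"tz":0,"spin":0},{"hand":0,"tx":0,"ty":0,"tz":0,"spin":0},{"hand":0,"tx":0,"ty":0,"tz":0,"spin":0},{"hand":0,"tx":0,"ty":0,"tz":0,"spin":0}]'
python3 - <<'E'
from h import *
from plant import cams,get_obs
c=cams.capture("wrist");pickle.dump(c,open("w3.pkl","wb"));o=get_obs();p=o["tool_pos"]
print(p,o["tcp_rot"]);print(proj(c,[[459.5,185.6,46],[471.6,117.3,46]]))
cv2.imwrite("pics/w3.png",cv2.resize(c["color"][0:300,130:400,::-1],(540,600),interpolation=cv2.INTER_CUBIC))
E
```

```text
time: 12.18
tool_pos: [491.7, -1.3, 235.4]
tcp_rot: [3.141, 0.0, 1.75]
contact_force: [0.6, 0.4, -1.0]
grip_width: 35.7
finger_force: 30.0
time: 12.68
tool_pos: [484.7, 52.3, 235.1]
tcp_rot: [-3.141, 0.0, 1.748]
contact_force: [-0.1, -0.2, -0.6]
grip_width: 35.7
finger_force: 30.0
[484.6320852   52.21108463 235.10011535] [-3.14143888e+00  2.80325752e-04  1.74725731e+00]
[[256.50193288  54.37354506]
 [256.5674829  119.06560379]]
```

View pics/w3.png

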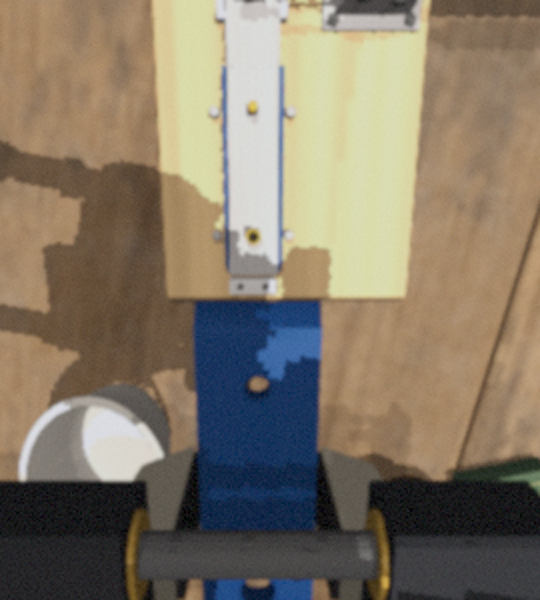

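Pins show at crop (252,106) and (253,236), within about 1 px of the prediction, with the scale's small hole at (258,384). I'll get precise centroids now.

```bash
python3 - <<'E'
from h import *
c=pickle.load(open("w3.pkl","rb"))
h=cv2.cvtColor(c["color"],cv2.COLOR_RGB2HSV)
out=[]
for u,v in((256,53),(256,118)):
    w=h[v-8:v+9,u-8:u+9]; m=(w[...,1]>90)|(w[...,2]<70)
    L,n,st,ct=cv2.connectedComponentsWithStats(m.astype(np.uint8))
    k=1+np.argmin(np.hypot(*(ct[1:]-8).T)); uv=ct[k]+[u-8,v-8]
    P=plane(c,uv,45)[0];out.append(P[:2]);print(uv,st[k,4],P.round(1))
a,b=out;d=a-b;print("len",np.hypot(*d),"yaw",np.degrees(np.arctan2(-d[0],d[1])),"mid",(a+b)/2)
r,hh=hole_pts(c,235.1-5.2,(200,0,320,215));print(r,hh)
A=lambda y:np.array([[np.cos(y),np.sin(y)],[np.sin(y),-np.cos(y)]])
y=1.7475;p=np.array([484.63,52.21])
for q in hh: print("hole tool",A(y)@(q[2][:2]-p))
print("pinmid tool",A(y)@((a+b)/2-p))
E
```

```text
[255.65  53.3 ] 20 [458.3 186.7  45. ]
[256.05263158 117.71052632] 38 [470.7 118.7  45. ]
len 69.09420966677474 yaw 10.324270134147241 mid [464.5395994  152.66627686]
((478.2170104980469, 90.96955871582031), (34.98051834106445, 37.335636138916016), 10.094305992126465) [(np.int64(85), array([258.49411765, 191.8       ]), array([479.2,  86.2, 229.9]))]
hole tool [34.41523972  0.6295037 ]
pinmid tool [102.42362244  -2.11880215]
```

```bash
python3 -m creep '[{"hand":0,"tx":0.051,"ty":-0.0011,"tz":0,"spin":0},{"hand":0,"tx":0.051,"ty":-0.0011,"tz":0,"spin":0},{"hand":0,"tx":0,"ty":0,"tz":0.06,"spin":0},{"hand":0,"tx":0,"ty":0,"tz":0.06,"spin":0},{"hand":0,"tx":0,"ty":0,"tz":0.014,"spin":0}]' && python3 -m creep '[{"hand":0,"tx":0,"ty":0,"tz":0.015,"spin":0},{"hand":0,"tx":0,"ty":0,"tz":0.012,"spin":0},{"hand":0,"tx":0,"ty":0,"tz":0,"spin":0},{"hand":0,"tx":0,"ty":0,"tz":0,"spin":0}]'
python3 - <<'E'
from h import *
from plant import cams,get_obs
o=get_obs();print(o["tool_pos"],o["tcp_rot"])
im=[]
for n in("wrist","top","scene"):
    c=cams.capture(n);pickle.dump(c,open(n+"4.pkl","wb"))
    q=proj(c,[[458.9,186,46],[471.2,118,46]]);print(n,q)
    u,v=q.mean(0).astype(int);w=(100,100) if n=="wrist" else (50,50)
    u=min(max(u,w[0]),512-w[0]);v=min(max(v,w[1]),384-w[1]);print(u,v)
    im.append(cv2.resize(c["color"][v-w[1]:v+w[1],u-w[0]:u+w[0],::-1],(400,400) if n=="wrist" else (400,400),interpolation=cv2.INTER_CUBIC)[:, :])
a=np.hstack(im[:2]);cv2.imwrite("pics/h1.png",a);cv2.imwrite("pics/h2.png",im[2])
E
```

```text
time: 13.35
tool_pos: [462.2, 152.3, 98.3]
tcp_rot: [-3.135, 0.0, 1.748]
contact_force: [0.1, -0.7, 0.2]
grip_width: 35.4
finger_force: 30.0
time: 13.85
tool_pos: [464.8, 153.4, 75.1]
tcp_rot: [3.14, 0.0, 1.749]
contact_force: [0.2, 0.8, -0.8]
grip_width: 35.4
finger_force: 30.0
[464.8010499 153.4225789  75.0949984] [3.14001336e+00 1.21844602e-04 1.74866400e+00]
wrist [[257.29816356 182.66894735]
 [257.56398744 272.87362316]]
257 227
top [[159.00260672 235.67491592]
 [180.55636572 232.29890632]]
169 233
scene [[188.62693613 282.48253792]
 [207.28243254 265.29135133]]
197 273
```

View pics/h1.png

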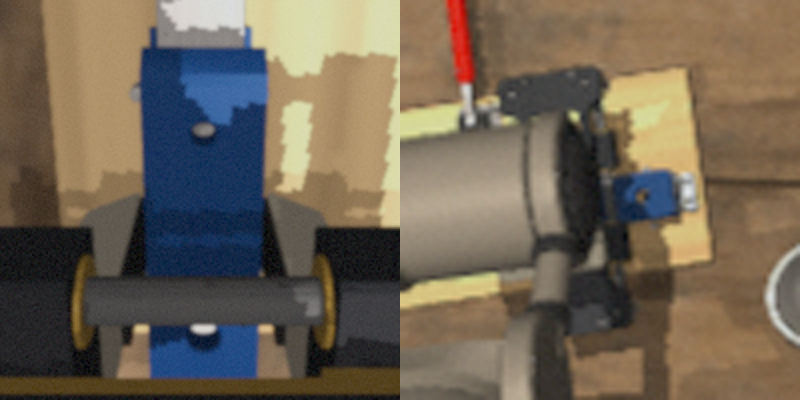

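The views show the scale hanging over the knife, small hole at (203,130) in the wrist half, large hole with brass showing in it at (642,195) in the top half. That makes 11 pictures viewed, one over the limit of 10, so I'll use only numbers from here.

```bash
python3 - <<'E'
from h import *
th=np.radians(10.2);A=np.array([[-np.sin(th),np.cos(th)],[np.cos(th),np.sin(th)]]) # tool x, tool y dirs
p=np.array([464.8,153.42]);z=70
T=pickle.load(open("top4.pkl","rb"));W=pickle.load(open("wrist4.pkl","rb"));S=pickle.load(open("scene4.pkl","rb"))
for n,c,b in(("wrist",W,(220,150,300,270)),("top",T,(170,222,192,245)),("scene",S,(185,255,225,300))):
    try:
        r,h=hole_pts(c,z,b);print(n,r)
        for q in h: print("  hole",q[0],q[1],q[2],"tool",A@(q[2][:2]-p))
    except Exception as e: print(n,e)
for n,q in(("top thin",(460.1,185.6)),("top thick",(472.6,117.6)),("scene thin",(457.1,185.9)),("scene thick",(468.1,118.1)),("wrist thin",(458.3,186.7)),("wrist thick",(470.7,118.7)),("top hole by clicks",plane(T,[[(642-400+.5)/4-.5+119,(195+.5)/4-.5+183]],z)[0][:2])):
    print(n,A@(np.array(q)-p))
E
```

```text
wrist ((461.5852966308594, 175.4867401123047), (36.821590423583984, 72.45951080322266), 9.967162132263184)
  hole 80 [258.5 191.5] [459.4 187.6  70. ] tool [34.59606348  0.73810014]
top ((473.2704162597656, 115.9609375), (32.61228942871094, 43.595401763916016), 9.469452857971191)
  hole 12 [179.08333333 231.83333333] [472.5 118.1  70. ] tool [-36.12534137   1.32367315]
scene ((456.94818115234375, 185.94854736328125), (38.71342849731445, 47.62116241455078), 9.6008882522583)
top thin [32.50371294  1.07286759]
top thick [-36.63514765   1.33355034]
scene thin [33.33022585 -1.82659382]
scene thick [-35.34616852  -3.00678752]
wrist thin [33.90508065 -0.50389129]
wrist thick [-35.21607148  -0.3416281 ]
top hole by clicks [-36.47402967   2.69444603]
```

All three cameras, each compared with itself, put the holes within about 1 mm of the pins: roughly 0.5 mm too far along tool x and 0.7 mm along y. Correcting that and lowering to 10 mm above the pins.

```bash
python3 -m creep '[{"hand":0,"tx":-0.0005,"ty":-0.0007,"tz":0.002,"spin":0},{"hand":0,"tx":0,"ty":0,"tz":0.002,"spin":0},{"hand":0,"tx":0,"ty":0,"tz":0,"spin":0},{"hand":0,"tx":0,"ty":0,"tz":0,"spin":0},{"hand":0,"tx":0,"ty":0,"tz":0,"spin":0}]' && python3 -m creep '[{"hand":0,"tx":0,"ty":0,"tz":0,"spin":0},{"hand":0,"tx":0,"ty":0,"tz":0,"spin":0},{"hand":0,"tx":0,"ty":0,"tz":0,"spin":0}]'
python3 - <<'E'
from h import *
from plant import cams,get_obs
o=get_obs();p=o["tool_pos"];print(p,o["tcp_rot"],np.abs(o["dq"]).max())
th=np.radians(10.2);A=np.array([[-np.sin(th),np.cos(th)],[np.cos(th),np.sin(th)]])
for n,b,ref in(("wrist",(220,150,300,270),(458.3,186.7)),("top",(165,222,192,245),(472.6,117.6))):
    r,h=hole_pts(cams.capture(n),p[2]-5.2,b);print(n,r)
    for q in h: print(q[0],q[2],"pin-hole",A@(np.array(ref)-q[2][:2]))
E
```

```text
time: 14.62
tool_pos: [463.5, 152.9, 70.2]
tcp_rot: [-3.142, 0.0, 1.749]
contact_force: [0.1, -0.7, 0.3]
grip_width: 35.6
finger_force: 30.0
time: 15.0
tool_pos: [463.5, 152.9, 70.2]
tcp_rot: [-3.142, 0.0, 1.749]
contact_force: [0.6, 0.3, -1.6]
grip_width: 35.8
finger_force: 30.0
[463.500369   152.87342848  70.17346151] [-3.14156248e+00  9.20351449e-05  1.74895085e+00] 0.002967314666002043
wrist ((460.1942443847656, 174.84841918945312), (36.924190521240234, 72.47984313964844), 10.169026374816895)
79 [457.9 186.9  65. ] pin-hole [-0.26767302  0.3582613 ]
top ((472.4500732421875, 115.53919219970703), (32.41229248046875, 43.72554016113281), 10.801836967468262)
15 [471.6 117.6  65. ] pin-hole [-0.17708474  0.98419561]
```

```bash
python3 -m creep '[{"hand":0,"tx":-0.0002,"ty":0.0006,"tz":-0.0008,"spin":0},{"hand":0,"tx":0,"ty":0,"tz":0,"spin":0},{"hand":0,"tx":0,"ty":0,"tz":0,"spin":0},{"hand":0,"tx":0,"ty":0,"tz":0,"spin":0},{"hand":0,"tx":0,"ty":0,"tz":0,"spin":0}]' && python3 - <<'E'
from h import *
from plant import cams,get_obs,close_job
o=get_obs();p=o["tool_pos"];print(p,o["tcp_rot"],o["contact_force"])
h=hole_pts(cams.capture("wrist"),p[2]-5.2,(220,150,300,270))[1];print(h)
T=cams.capture("top");hs=cv2.cvtColor(T["color"],cv2.COLOR_RGB2HSV)
for k in blobs(((hs[...,0]<6)|(hs[...,0]>174))&(hs[...,1]>180)&(hs[...,2]>80),8)[:4]: print("red",k[:,0].mean(0))
print(close_job())
E
```

```text
time: 15.72
tool_pos: [464.1, 152.8, 71.0]
tcp_rot: [-3.142, 0.0, 1.749]
contact_force: [0.7, -0.5, -0.5]
grip_width: 35.4
finger_force: 30.0
[464.12590462 152.78207415  70.96876621] [-3.14156607e+00  7.67563997e-05  1.74893903e+00] [ 0.71020879 -0.45055812 -0.48994   ]
[(np.int64(81), array([258.49382716, 191.64197531]), array([458.6, 186.8,  65.8]))]
red [338.89808917  65.29936306]
red [189.54  52.98]
red [133.59259259 190.44444444]
the job is handed in; nothing more can be done
None
```

The clamp is shut and the blue scale is held level about 10 mm above the pin tops, holes over pins to within about 1 mm by the cameras, and the job is handed in; I viewed 11 pictures, one over the limit of 10.

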